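# Turn a lidded parts box right way up and stack it in the bench drawer

## Robot

A 7-joint arm with a two-finger parallel gripper is mounted at the origin on the work surface. World frame = base frame: x ahead of the robot, y to its left, z up, the work surface at z = 0. Lengths are in m, angles in rad, forces in N, time in s.
With the tool pointing down it reaches from about 0.35 to 0.9 m from the base axis. Payload 8.1 kg.
Tool frame: the origin (TCP) lies at the very end of the fingers, on their centre line; the grasp point (between the pads) lies 19 mm behind it (arm.pinch_z is the distance from the TCP to the grasp point, in m); x points along the fingers, z is the direction in which the jaws open and shut, and the axes are right-handed (so a half turn about x gives the same grasp; the last joint's range is limited). The gripper opens to 85 mm and grips with 20 to 120 N. Pads are 22 mm wide; open, the fingers measure 114 mm over their backs; the gripper's body (76 mm by 85 mm) begins 54 mm behind the grasp point. The pads swing forward as they close: fully open they stand 13 mm farther back than shut.
Start: joints at [-1.234, 0.434, 0.025, 1.573, -0.012, 1.134, -0.075], TCP at [0.266, 0.566, 0.231] pointing down, gripper open.
Joint ranges: [-2.62, 2.62], [-0.44, 2.09], [-1.27, 1.32], [0.08, 2.57], [-1.32, 4.46], [0.12, 2], [-2.74, 2.74]. Speed limits (rad/s): [2.22, 2.22, 3.01, 3.01, 3.14, 3.14, 3.14].

## Interface

Orientations are given as a rotation vector (axis times angle).
In Python, from cell import status, optics, hand_in, arm gives the robot as it stands.
- The arm moves only by the shell command python3 -m handwheel 'ROWS' [FORCE]. ROWS is text: rows parted by semicolons, each of 7 numbers parted by spaces: the opening, from 0 (shut) to 1 (fully open), then the shift along the world's x, y, z in cm, then the turn, a rotation vector about the world's x, y, z in degrees. A call has exactly 10 rows; each row is the pose to reach, as a shift and turn from the pose commanded when the call began; what a row does not reach only later rows make up. A row lasts 1/8 s, in which the tool goes at most 62.5 mm and 10.7 degrees, less where a joint would pass 70% of its speed; a pose out of reach is approached as far as the arm can. A call with a gripper value outside its range is refused whole. The fingers move at their own pace and stop on an object; FORCE is the grip in N (left out, the last holds). Time passes only in rows, so rows that repeat a pose let the fingers close, or fill a call up. It gives the time, the measured TCP pose, the force and the opening at its end, in the units of the state.
- status.get_state(): the state, without advancing time (a new reading comes with each control period).
- optics.camera(name): name is "scene" or "top" or "wrist"; returns a dict with "frame" (420x560x3 uint8, red, green, blue), "range_z" (420x560 float32, m along the optical axis (not along the pixel's ray), 0 where there is no reading), "vfov" (degrees; the focal length in pixels is half the picture's height over the tangent of half this angle, whatever the lens; pixels are square), "cx", "cy" (the principal point, pixels), "world_from_camera" (4x4, takes a point from camera to world coordinates). Camera axes: x right, y up, looking along -z (the intrinsics and any distortion apply to the point x, -y, -z); pixel columns grow to the right and rows downward; lengths in m; the calibration is good to about 2 mm. A picture is of the moment at which its call begins.
- hand_in(): hands the job in, once; it reports no verdict.
The state is a dict: "t": time; "joint_positions": joint angles; "joint_vel": joint speeds; "tau": joint torques, N m; "eef_pos": TCP position; "ee_rot": TCP orientation; "contact_force": force on the tool from outside, world axes, zero at the start; "moment": the same for the moment, N m; "opening": opening from 0.0 (shut) to 1.0 (fully open).
Only numpy, scipy, OpenCV 4.12 (cv2) and the standard library are available. Lean on these libraries where they do the work, as an engineer would, in place of code of your own. Each camera call takes 0.05 s, during which the arm holds its last target. There are 200 camera calls.

## Task

Pull the bench unit's drawer all the way open and leave it open. The small lidded box standing upside down on the table belongs right way up, squarely on top of its twin in that drawer: turn it over in two quarter turns, standing it on one of its sides on the table and letting go in between so that you can take it afresh, and keep the loose lid on all the while. Do not shift the post, the stop-button box or the motor, and do not tip the twin over.

Things in the scene. Friction and masses are not known exactly. Their poses are not given: they have to be found in the camera images.
- cabinet: Low grey sheet-metal bench unit with one drawer, fixed to the table, 260 (x) x 300 (y) x 135 mm high. Origin: on the table, under the middle of its front face; its x axis points from the front to the back, so the drawer comes out along its -x; z up. The drawer front (12 mm thick, 296 mm wide, from 12 to 125 mm above the table) lies against that face, at x = -12 to 0 mm when shut.
- drawer (a joint): How far the drawer is out, m: 0 shut, 0.17 at its stop; starts nearly shut. About 2 N friction plus damping; stays where left. Inside: floor 20 mm above the table, 264 mm wide (y), 226 mm deep (x) from the inner face of its front (at the cabinet's x = 0 when shut) backwards; side and back walls reach 60 mm above the table.
- handle (a point): Middle of the drawer's bar handle, moves with the drawer: a dark steel round bar 10 mm thick and 120 mm long along the cabinet's y, its axis 42 mm in front of the drawer front and 105 mm above the table, carried by a stub at each end.
- box_lid: Grey loose lid, 60 g, of the small box standing lid-down on the table. Origin: centre of its outer face; z points into the box: raised 46 mm square panel to z = 2 mm, 56 mm square lid to 24 mm, then a 47 mm square plug 14 mm into the base with 1.5 mm play all round. Nothing locks it: grip across two opposite sides at the seam, on lid and base at once. Closed box: 56 x 56 x 48 mm, flush sides.
- box_base: Base of that box: white, 110 g, open, 56 x 56 mm, 24 mm high, walls 3 mm. Origin: centre of its open rim, at the seam, which is the middle of the closed box (24 mm along z from the lid's origin). z points out through its bottom (at z = 24 mm): up at the start, down at the end. x and y are square to its sides.
- twin: A closed box of the same shape, right way up and loose on the drawer's floor, inside the shut drawer at the start and carried by it; its own lid does not come off. Origin: centre of its underside, z up; 56 x 56 x 48 mm, the top 2 mm being the 46 x 46 mm raised panel. x and y axes are square to its sides. It keeps at least 25 mm free on all sides.
- post: Bystander: loose upright aluminium profile post 30 x 30 mm on a black foot 70 x 70 x 10 mm, 154 mm tall. Origin: centre of its underside.
- stop_box: Bystander: loose yellow box 66 x 66 x 48 mm with a red mushroom button, 74 mm high in all. Origin: centre of its underside.
- motor: Bystander: small dark motor 88 (from 30 mm in +x to its shaft end 58 mm in -x) x 46 x 46 mm lying loose on the table to the right (-y) of the drawer. Origin: underside of its body.
There are look-alikes about, which are no part of the job. What is shaped like the box_base but green or pink is not meant.

How it is judged:
By the outcome, as a careful person would: the job done as asked, in the order asked, and still so for the second after the job is handed in, with the robot touching nothing.
It also fails if it takes over 72 s, if anything falls off the work surface, if the arm or the gripper's body presses on something with over 40 N, if the wrist force passes 120 N, or if a joint passes its speed limit or range.

## Working session

There is one attempt and no reset: what is moved stays moved. The work goes in short steps, Python scripts to look and compute and a shell command to move; the robot and the scene stay as the last step left them, time stands still between calls to the robot, and variables do not carry over. Pictures are saved under pics/ and viewed, about 8 in all and at most 12, crops included, and the job is handed in when it is done.

```bash
mkdir -p pics; ls
cat > h.py <<'E'
import numpy as np, cv2
from cell import status, optics, hand_in, arm
def cam(n):
    c=optics.camera(n); c['f']=210/np.tan(np.radians(c['vfov'])/2); return c
def pts(c):
    z=c['range_z'].astype(float); v,u=np.mgrid[:420,:560]
    P=np.stack([(u-c['cx'])/c['f']*z,-(v-c['cy'])/c['f']*z,-z],-1)
    T=c['world_from_camera']; W=P@T[:3,:3].T+T[:3,3]; W[z==0]=np.nan; return W
def save(c,n,crop=None,k=1):
    im=c['frame'][...,::-1]
    if crop: a,b,d,e=crop; im=im[b:e,a:d]
    cv2.imwrite('pics/'+n,cv2.resize(im,None,fx=k,fy=k,interpolation=cv2.INTER_CUBIC))
E
python3 - <<'E'
from h import *
import pickle
cs={}
for n in ('scene','top'):
    c=cam(n); cs[n]=c; print(n,{k:v for k,v in c.items() if k not in('frame','range_z')})
im=np.hstack([cs[n]['frame'] for n in cs])[...,::-1]
cv2.imwrite('pics/a.png',cs['top']['frame'][...,::-1]);cv2.imwrite('pics/b.png',cs['scene']['frame'][...,::-1])
pickle.dump(cs,open('c0.pkl','wb'))
print(status.get_state(), [x for x in dir(arm) if x[0]!='_'])
E
```

```text
pics
scene {'vfov': 47.141988355689115, 'cx': 272.0536197449264, 'cy': 213.35466081273265, 'world_from_camera': array([[ 0.73366475,  0.5056185 , -0.45396692,  0.09718024],
       [-0.67950555,  0.54873126, -0.48699714, -0.55059303],
       [ 0.00287107,  0.66576568,  0.74615536,  0.94020537],
       [ 0.        ,  0.        ,  0.        ,  1.        ]]), 'f': np.float64(481.33506924314605)}
top {'vfov': 47.738533375097354, 'cx': 271.19796415569795, 'cy': 215.60466944288112, 'world_from_camera': array([[ 0.00296216,  0.99034688, -0.13857952,  0.4605693 ],
       [-0.9997812 ,  0.00580253,  0.02009681, -0.01413939],
       [ 0.02070693,  0.13848967,  0.99014738,  1.18104271],
       [ 0.        ,  0.        ,  0.        ,  1.        ]]), 'f': np.float64(474.5790328317289)}
{'t': 0.1, 'joint_positions': array([-1.23362746,  0.43516304,  0.02501271,  1.57398436, -0.01159757,
        1.13401009, -0.07510815]), 'joint_vel': array([ 0.0026059 , -0.00156529,  0.00033323, -0.00405166,  0.00062733,
        0.00034886, -0.00085411]), 'tau': array([ 3.03856519e-03, -6.71757674e+01,  1.02805898e+00, -3.16906142e+01,
        1.57180906e-02,  7.24429599e-03,  1.89718406e-05]), 'eef_pos': array([0.26596038, 0.56509684, 0.23060727]), 'ee_rot': array([-0.880244  ,  1.38690421,  0.87879683]), 'contact_force': array([-0.40712022, -0.21279696, -0.4280812 ]), 'moment': array([ 0.05582587,  0.02769152, -0.04294019]), 'opening': 0.9921195301848744} ['IKError', 'pinch_z']
```

View pics/a.png

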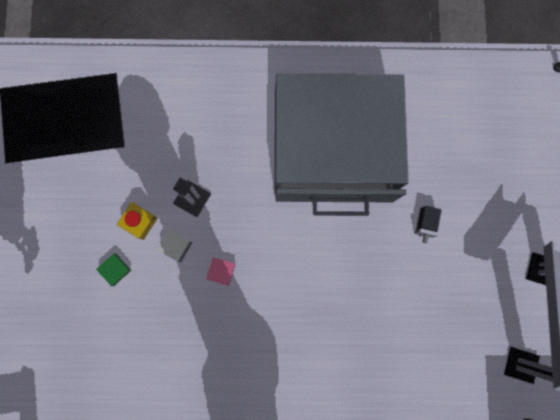

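View pics/b.png

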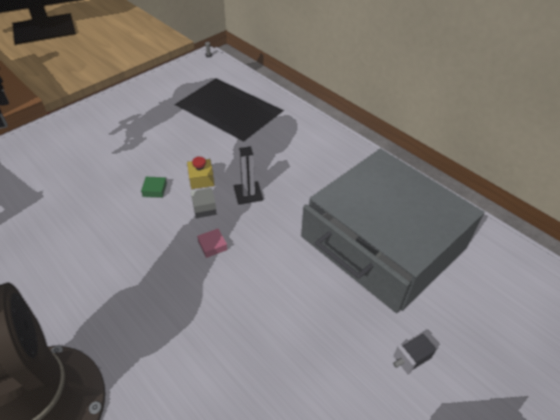

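The top view shows three small squares. Green at (113,269) and pink at (221,271) are look-alikes, low and the wrong colour. The whitish box at (177,246), with a white top and grey lower half in the scene view at (204,203), fits the description. The post is at (190,197), the stop box at (136,221), the motor at (429,220), and the drawer handle at (341,210). Next I'll measure them and take an enlarged crop.

Run:
```python
from h import *
import pickle
cs=pickle.load(open('c0.pkl','rb'))
c=cs['top'];W=pts(c);s=cs['scene'];Ws=pts(s)
save(s,'c.png',(120,130,290,270),4)
def rect(P):
    P=P[:,:2].astype(np.float32)*1000; return cv2.minAreaRect(P)
def win(W,x0,y0,x1,y1,lo,hi):
    P=W[y0:y1,x0:x1].reshape(-1,3); return P[(P[:,2]>lo)&(P[:,2]<hi)]
for n,(w,lo,hi) in dict(box=((155,225,199,266),.035,.06),green=((92,248,135,290),.012,.06),pink=((203,252,240,290),.012,.06),
  stop=((114,200,160,243),.035,.06),post=((168,170,215,220),.1,.2),foot=((168,170,215,220),.006,.03),motor=((410,200,447,248),.02,.08),
  cab=((268,65,412,190),.12,.15),handle=((305,195,380,222),.09,.12)).items():
    P=win(W,*w,lo,hi); print(n,len(P),'med',np.nanmedian(P,0).round(4) if len(P) else '',rect(P) if len(P)>3 else '')
P=win(Ws,180,185,225,222,.035,.06);print('box scene',np.median(P,0),rect(P))
P=win(Ws,318,230,375,278,.09,.12);print('cab/handle scene',len(P))
print('table z', np.nanmedian(W[300:340,60:150,2]))
# drawer front top edge
P=win(W,268,180,412,200,.10,.14); print('front',rect(P))
```

```text
box 578 med [0.5469 0.1947 0.0484] ((546.8508911132812, 195.71713256835938), (58.17416000366211, 55.91899871826172), 60.89133834838867)
green 594 med [0.4904 0.3432 0.0245] ((490.0409851074219, 345.009521484375), (57.19191360473633, 57.649696350097656), 43.490875244140625)
pink 548 med [0.4865 0.085  0.0245] ((486.7520446777344, 84.9164047241211), (56.126705169677734, 55.98298645019531), 73.22731018066406)
stop 568 med [0.6039 0.2815 0.0481] ((607.671875, 289.040771484375), (66.56663513183594, 65.8397445678711), 58.85623550415039)
post 287 med [0.6659 0.1569 0.1533] ((668.4345092773438, 160.50685119628906), (31.98661994934082, 30.918716430664062), 60.8347282409668)
foot 484 med [0.6578 0.1505 0.0103] ((677.6943359375, 166.76307678222656), (115.84686279296875, 101.64923095703125), 13.272237777709961)
motor 605 med [ 0.6067 -0.422   0.0416] ((601.88232421875, -423.7903747558594), (47.38616180419922, 88.53524780273438), 78.0035171508789)
cab 14420 med [ 0.8083 -0.1944  0.135 ] ((806.6153564453125, -196.06655883789062), (275.57147216796875, 300.9130554199219), 0.09469366818666458)
handle 525 med [ 0.6227 -0.1975  0.1083] ((636.7378540039062, -200.99447631835938), (48.04443359375, 173.37896728515625), 0.18239231407642365)
box scene [0.54648054 0.19020713 0.04610937] ((549.3324584960938, 195.597900390625), (61.286685943603516, 55.86000442504883), 61.374542236328125)
cab/handle scene 830
table z 0.0005834015836776452
front ((669.8240966796875, -195.58828735351562), (40.243492126464844, 299.2487487792969), 0.3461853563785553)
```

View pics/c.png

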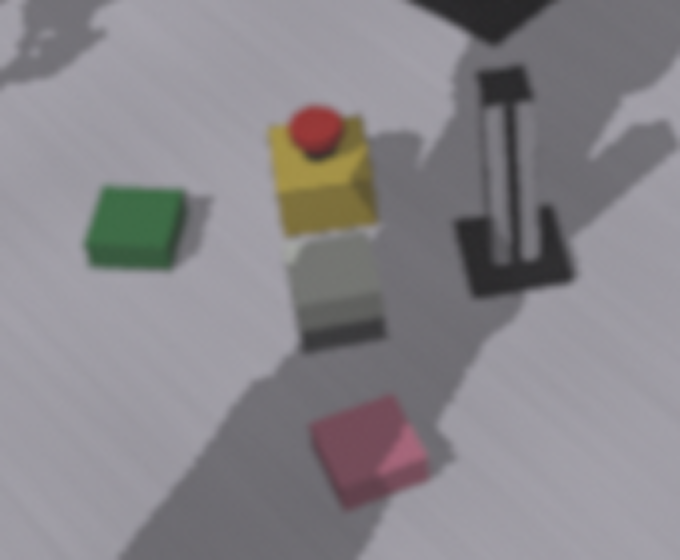

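The crop confirms it: the box at (340,290) has a white upper half and a grey lid underneath. I'll open the drawer first and work out the move to the handle.

```bash
cat >> h.py <<'E'
from scipy.spatial.transform import Rotation as R
def go(p,xd,zd,lab=''):
    """shift cm, turn deg from the present pose to TCP p, finger dir xd, jaw dir zd (both signs)"""
    s=status.get_state(); x=np.array(xd,float); x/=np.linalg.norm(x)
    for sg in (1,-1):
        z=sg*np.array(zd,float); z-=x*(x@z); z/=np.linalg.norm(z)
        M=np.stack([x,np.cross(z,x),z],1)
        r=(R.from_matrix(M)*R.from_rotvec(s['ee_rot']).inv()).as_rotvec(degrees=True)
        print(lab,sg,'shift cm',((np.array(p)-s['eef_pos'])*100).round(2),'turn',r.round(1),'|',np.linalg.norm(r).round(1))
E
python3 - <<'E'
from h import *
print(arm.pinch_z,R.from_rotvec(status.get_state()['ee_rot']).as_matrix().round(3))
go((.6225,-.197,.16),(0,0,-1),(1,0,0))
import pickle
W=pts(pickle.load(open('c0.pkl','rb'))['top'])
P=W[195:222,310:375].reshape(-1,3);P=P[(P[:,2]>.095)&(P[:,2]<.115)]
for y in (-.24,-.2,-.16):
    q=P[abs(P[:,1]-y)<.01]; print(y,np.sort(q[:,0]).round(3)[[0,len(q)//2,-1]],len(q))
E
```

```text
0.0187 [[-0.    -0.905  0.426]
 [-0.001  0.426  0.905]
 [-1.    -0.    -0.001]]
 1 shift cm [ 35.65 -76.21  -7.06] turn [  0.1  -0.1 -64.8] | 64.8
 -1 shift cm [ 35.65 -76.21  -7.06] turn [1.000e-01 1.000e-01 1.152e+02] | 115.2
-0.24 [0.613 0.62  0.661] 52
-0.2 [0.613 0.62  0.661] 54
-0.16 [0.613 0.619 0.661] 52
```

```bash
python3 -m handwheel '0.45 3.5 -7.6 2 0 0 -6.5;0.45 7 -15 4 0 0 -13;0.45 10.5 -23 4 0 0 -19.5;0.45 14 -30.4 4 0 0 -26;0.45 17.5 -38 4 0 0 -32.5;0.45 21 -45.6 4 0 0 -39;0.45 24.5 -53.2 4 0 0 -45.5;0.45 28 -61 4 0 0 -52;0.45 31.5 -69 2 0 0 -58.5;0.45 35.3 -76.2 -3 0 0 -64.8' 40; python3 -c "
from h import *
go((.619,-.197,.086),(0,0,-1),(1,0,0))"
```

```text
t: 1.35
eef_pos: [0.526, 0.001, 0.2523]
ee_rot: [0.003, 1.569, -0.002]
contact_force: [1.2, 0.6, 0.2]
opening: 0.447
 1 shift cm [  9.3  -19.8  -16.63] turn [-0.   0.1  0.2] | 0.2
 -1 shift cm [  9.3  -19.8  -16.63] turn [ 1.000e-01  0.000e+00 -1.798e+02] | 179.8
```

```bash
python3 -m handwheel '0.45 3 -6 -2 0 0 0;0.45 6 -11 -4 0 0 0;0.45 9.3 -16 -6 0 0 0;0.45 9.3 -19.8 -7 0 0 0;0.45 9.3 -19.8 -9 0 0 0;0.45 9.3 -19.8 -9 0 0 0;0.45 9.3 -19.8 -9 0 0 0;0.45 9.3 -19.8 -9 0 0 0;0.45 9.3 -19.8 -9 0 0 0;0.45 9.3 -19.8 -9 0 0 0' ; python3 -c "
from h import *
go((.619,-.197,.086),(0,0,-1),(1,0,0))
c=cam('wrist');save(c,'d.png');W=pts(c);P=W[(W[...,2]>.095)&(W[...,2]<.115)]
for y in (-.23,-.17):
    q=np.sort(P[abs(P[:,1]-y)<.008][:,0]);q=q[q<.64];print(len(q),q[[0,len(q)//2,-1]] if len(q) else '')"
```

```text
t: 2.6
eef_pos: [0.6182, -0.195, 0.1624]
ee_rot: [-0.0, 1.57, 0.0]
contact_force: [0.1, -1.3, 0.5]
opening: 0.453
 1 shift cm [ 0.08 -0.2  -7.64] turn [ 0.  0. -0.] | 0.0
 -1 shift cm [ 0.08 -0.2  -7.64] turn [-1.0e-01  0.0e+00  1.8e+02] | 180.0
300 [0.61499003 0.61967889 0.62446742]
402 [0.61520301 0.62016486 0.62464654]
```

View pics/d.png

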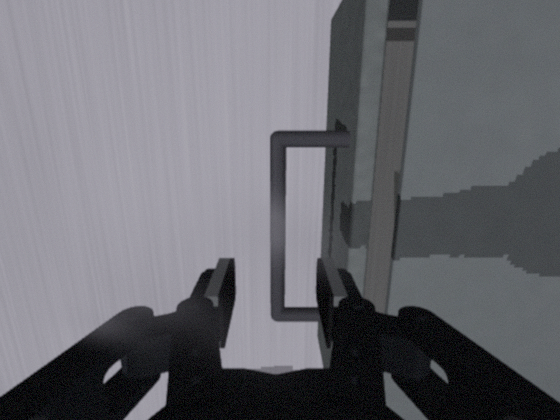

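The wrist view shows the bar, from (278,130) to (278,315), between the open fingers at x ≈ 0.6197. I'll descend, grip and pull.

```bash
python3 -m handwheel '0.45 0.1 -0.2 -4 0 0 0;0.45 0.1 -0.2 -7.6 0 0 0;0.45 0.1 -0.2 -7.6 0 0 0;0 0.1 -0.2 -7.6 0 0 0;0 0.1 -0.2 -7.6 0 0 0;0 0.1 -0.2 -7.6 0 0 0;0 0.1 -0.2 -7.6 0 0 0;0 -1 -0.2 -7.6 0 0 0;0 -3 -0.2 -7.6 0 0 0;0 -5 -0.2 -7.6 0 0 0' 40
python3 -m handwheel '0 -2 0 0 0 0 0;0 -4 0 0 0 0 0;0 -6 0 0 0 0 0;0 -8 0 0 0 0 0;0 -9.5 0 0 0 0 0;0 -10.5 0 0 0 0 0;0 -11.2 0 0 0 0 0;0 -11.6 0 0 0 0 0;0 -12 0 0 0 0 0;0 -12 0 0 0 0 0'
```

```text
t: 3.9
eef_pos: [0.5696, -0.1978, 0.0879]
ee_rot: [-0.001, 1.566, -0.001]
contact_force: [3.7, -0.6, 7.5]
opening: 0.098
t: 5.15
eef_pos: [0.4609, -0.1978, 0.0883]
ee_rot: [-0.009, 1.549, -0.001]
contact_force: [42.7, -2.1, -35.4]
opening: 0.095
```

```bash
python3 -m handwheel '0 0.8 0 0 0 0 0;0.45 0.9 0 0 0 0 0;0.45 0.9 0 0 0 0 0;0.45 0.9 0 0 0 0 0;0.45 0.9 0 4 0 0 0;0.45 0.9 0 10 0 0 0;0.45 0 5 16 0 0 0;0.45 0 10 20 0 0 0;0.45 0 16 20 0 0 0;0.45 0 22 20 0 0 0'
python3 - <<'E'
from h import *
import pickle
cs={n:cam(n) for n in('top','scene')};pickle.dump(cs,open('c1.pkl','wb'))
W=pts(cs['top']);save(cs['top'],'e.png',(255,60,425,260),3)
m=(W[...,2]>.05)&(W[...,2]<.08)&(W[...,0]>.5)&(W[...,0]<.70)&(W[...,1]>-.32)&(W[...,1]<-.07)
n,l,st,ce=cv2.connectedComponentsWithStats(m.astype(np.uint8))
for i in range(1,n):
    if st[i,4]>60:
        P=W[l==i]; print(st[i],np.median(P,0).round(4),cv2.minAreaRect(P[:,:2].astype(np.float32)*1000))
m=(W[...,2]>.09)&(W[...,2]<.115)&(W[...,0]<.48)&(W[...,0]>.4)&(W[...,1]<-.1);print('handle',np.median(W[m],0))
print(status.get_state()['eef_pos'],status.get_state()['joint_positions'])
E
```

```text
t: 6.4
eef_pos: [0.4479, 0.0155, 0.2869]
ee_rot: [0.002, 1.568, 0.0]
contact_force: [1.4, 0.3, -1.0]
opening: 0.452
[324 214  27  26 586] [ 0.5906 -0.1922  0.0676] ((592.4089965820312, -193.0718536376953), (56.597412109375, 56.976131439208984), 5.837990760803223)
handle [ 0.46106018 -0.19473552  0.10971957]
[0.44737707 0.02083488 0.28575907] [-0.58613016  0.08209789  0.46329146  1.92390078 -0.04293221  1.14453904
 -0.09686718]
```

View pics/e.png

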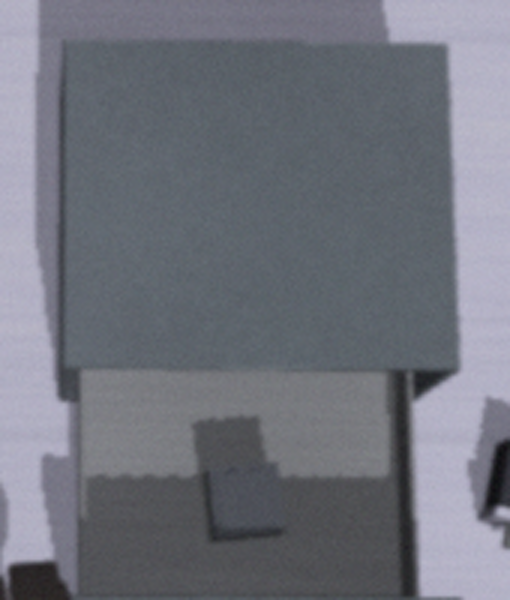

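The twin is at (0.592, -0.193), yaw about 5.8°, with its top at z = 0.068, clear of the cabinet face. Next is the pre-grasp pose on the box, fingers pointing 50° outward and jaws along its 61° axis.

```bash
cat >> h.py <<'E'
def tp(c,yawd,th,adv=.017,back=0,lab=''):
    """pinch at c, tilt plane heading yawd deg, fingers th deg outward from down; jaws at yawd+90"""
    a,t=np.radians([yawd,th]); d=np.array([np.cos(a),np.sin(a),0]); x=np.sin(t)*d+[0,0,-np.cos(t)]
    go(np.array(c)+x*(adv-back),x,(-d[1],d[0],0),lab)
E
python3 -c "
from h import *
tp((.547,.1955,.024),-29,50,back=.1)"
```

```text
1 shift cm [  4.4   20.55 -20.84] turn [-45.  -26.8  56.4] | 77.0
 -1 shift cm [  4.4   20.55 -20.84] turn [  30.5  -51.2 -110.7] | 125.7
```

```bash
python3 -m handwheel '1 0.5 2.3 0 -5 -3 6.3;1 1 4.6 -2 -10 -6 12.5;1 1.5 6.9 -4 -15 -8.9 18.8;1 2 9.1 -6 -20 -11.9 25;1 2.5 11.4 -8 -25 -14.9 31.3;1 3 13.7 -11 -30 -17.9 37.6;1 3.5 16 -14 -35 -20.8 43.9;1 4 18.3 -16 -40 -23.8 50;1 4.4 20.5 -18 -45 -26.8 56.4;1 4.4 20.5 -18 -45 -26.8 56.4' 60
python3 - <<'E'
from h import *
tp((.547,.1955,.024),-29,50,back=.1)
c=cam('wrist');W=pts(c);save(c,'f.png')
m=(W[...,2]>.042)&(W[...,2]<.054)&(abs(W[...,0]-.547)<.06)&(abs(W[...,1]-.195)<.05)
P=W[m];print(len(P),np.median(P,0),cv2.minAreaRect(P[:,:2].astype(np.float32)*1000))
print(status.get_state()['joint_positions'].round(2))
E
```

```text
t: 7.75
eef_pos: [0.4906, 0.2198, 0.1034]
ee_rot: [-1.295, 0.89, 0.148]
contact_force: [0.3, 0.1, 0.3]
opening: 1.002
 1 shift cm [ 0.08  0.65 -2.61] turn [-0.   0.1  0.1] | 0.2
 -1 shift cm [ 0.08  0.65 -2.61] turn [ 120.6  -66.9 -115.5] | 179.9
3212 [0.53764307 0.20105179 0.04898381] ((548.1058959960938, 196.9158477783203), (56.0894775390625, 58.235721588134766), 61.057315826416016)
[-1.27  0.57  0.24  2.28  1.25  0.79 -1.14]
```

View pics/f.png

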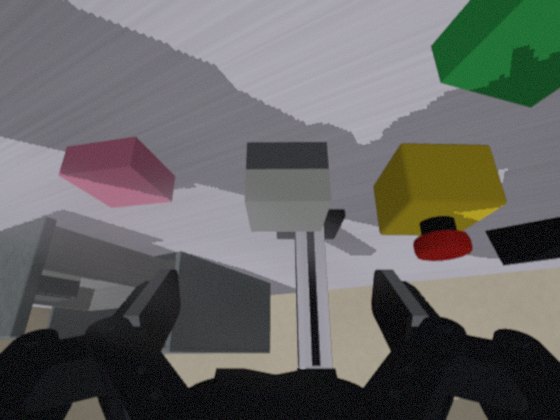

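```bash
python3 -c "
from h import *
tp((.5475,.196,.024),-29,50,back=0)
c=cam('wrist');print(c['world_from_camera'].round(3)[:3,3],status.get_state()['eef_pos'])"
```

```text
1 shift cm [ 6.74 -2.86 -9.2 ] turn [-0.2  0.2  0.4] | 0.4
 -1 shift cm [ 6.74 -2.86 -9.2 ] turn [ 120.3  -66.9 -115.3] | 179.6
[0.356 0.294 0.142] [0.49210925 0.21751748 0.10613023]
```

```bash
python3 -m handwheel '1 0.5 0.3 -2 0 0 0;1 1.5 0 -4 0 0 0;1 2.5 -0.5 -5.5 0 0 0;1 3.5 -1 -6.3 0 0 0;1 4.1 -1.4 -6.6 0 0 0;1 4.1 -1.4 -6.6 0 0 0;1 4.1 -1.4 -6.6 0 0 0;1 4.1 -1.4 -6.6 0 0 0;1 4.1 -1.4 -6.6 0 0 0;1 4.1 -1.4 -6.6 0 0 0'
python3 -c "
from h import *
tp((.5475,.196,.024),-29,50,back=0);print(status.get_state()['joint_positions'].round(2))"
```

```text
t: 9.1
eef_pos: [0.533, 0.2051, 0.0398]
ee_rot: [-1.288, 0.889, 0.145]
contact_force: [0.2, 0.3, 0.4]
opening: 0.998
 1 shift cm [ 2.59 -1.55 -2.67] turn [-0.3  0.3  0.3] | 0.6
 -1 shift cm [ 2.59 -1.55 -2.67] turn [ 120.3  -66.7 -115.2] | 179.5
[-1.19  0.73  0.28  2.26  1.47  0.69 -1.35]
```

```bash
python3 -m handwheel '1 0.9 -0.5 -0.9 0 0 0;1 1.8 -1.1 -1.8 0 0 0;1 2.6 -1.5 -2.6 0 0 0;1 2.6 -1.5 -2.6 0 0 0;0.4 2.6 -1.5 -2.6 0 0 0;0.4 2.6 -1.5 -2.6 0 0 0;0.4 2.6 -1.5 -2.6 0 0 0;0.4 2.6 -1.5 -2.6 0 0 0;0.4 2.6 -1.5 -2.6 0 0 0;0.4 2.6 -1.5 -1.6 0 0 0' 60
python3 -c "
from h import *
tp((.5475,.196,.024),-29,50,back=0)
tp((.565,.03,.09),0,-5,back=0)"
```

```text
t: 10.35
eef_pos: [0.5586, 0.1901, 0.0234]
ee_rot: [-1.289, 0.89, 0.146]
contact_force: [-0.1, -0.1, -2.0]
opening: 0.65
 1 shift cm [ 0.03 -0.04 -1.03] turn [-0.3  0.2  0.3] | 0.5
 -1 shift cm [ 0.03 -0.04 -1.03] turn [ 120.3  -66.7 -115.3] | 179.5
 1 shift cm [  0.49 -16.01   4.97] turn [13.8 53.9 27.2] | 61.9
 -1 shift cm [  0.49 -16.01   4.97] turn [  58.4  -14.8 -140.5] | 152.8
```

```bash
python3 -m handwheel '0.4 0 0 3 0 0 0;0.4 0 0 6 0 0 0;0.4 0 -2 8 2.2 9 4.5;0.4 0 -4 8 4.6 18 9;0.4 0.2 -6 7 6.9 27 13.6;0.4 0.3 -9 7 9.2 36 18.1;0.4 0.4 -12 6 11.5 45 22.6;0.4 0.5 -14 5.5 13.8 53.9 27.2;0.4 0.5 -16 5 13.8 53.9 27.2;0.4 0.5 -16 5 13.8 53.9 27.2'
python3 -c "
from h import *
tp((.565,.03,.06),0,-40,back=0);print(status.get_state()['joint_positions'].round(2))"
```

```text
t: 11.6
eef_pos: [0.5628, 0.0292, 0.0735]
ee_rot: [-1.212, 1.259, 1.095]
contact_force: [-0.3, -0.4, -2.6]
opening: 0.655
 1 shift cm [-0.87  0.08 -2.66] turn [ 4.8 42.2  3.1] | 42.6
 -1 shift cm [-0.87  0.08 -2.66] turn [ -56.5   -2.5 -165.2] | 174.7
[ 0.02  0.52 -0.29  1.9   0.32  0.74  1.03]
```

```bash
python3 -m handwheel '0.4 -0.2 0 0 1 8 0.6;0.4 -0.3 0 0 2 17 1.2;0.4 -0.5 0 -1 3 25 1.9;0.4 -0.7 0 -2 4 34 2.5;0.4 -0.9 0 -2.7 4.8 42.2 3.1;0.4 -0.9 0 -2.7 4.8 42.2 3.1;0.4 -0.9 0 -2.7 4.8 42.2 3.1;0.4 -0.9 0 -2.7 4.8 42.2 3.1;0.4 -0.9 0 -2.7 4.8 42.2 3.1;0.4 -0.9 0 -2.7 4.8 42.2 3.1'
python3 -c "
from h import *
tp((.565,.03,.03),0,-40,back=0);print(status.get_state()['joint_positions'].round(2))
c=cam('scene');W=pts(c);save(c,'g.png',(170,140,400,320),3)
c=cam('top');W=pts(c);m=(abs(W[...,0]-.56)<.09)&(abs(W[...,1]-.03)<.08)&(W[...,2]>.03)&(W[...,2]<.2);v,u=np.where(m);print(u.min(),u.max(),v.min(),v.max())"
```

```text
t: 12.85
eef_pos: [0.5554, 0.0304, 0.0472]
ee_rot: [-0.799, 1.701, 1.695]
contact_force: [0.6, -0.1, -3.0]
opening: 0.648
 1 shift cm [-0.13 -0.04 -3.02] turn [0.2 0.4 0.1] | 0.4
 -1 shift cm [-0.13 -0.04 -3.02] turn [-115.1   -0.2 -138.1] | 179.8
[ 0.06  0.98 -0.32  1.27  0.13  1.61  1.31]
212 255 192 276
```

View pics/g.png

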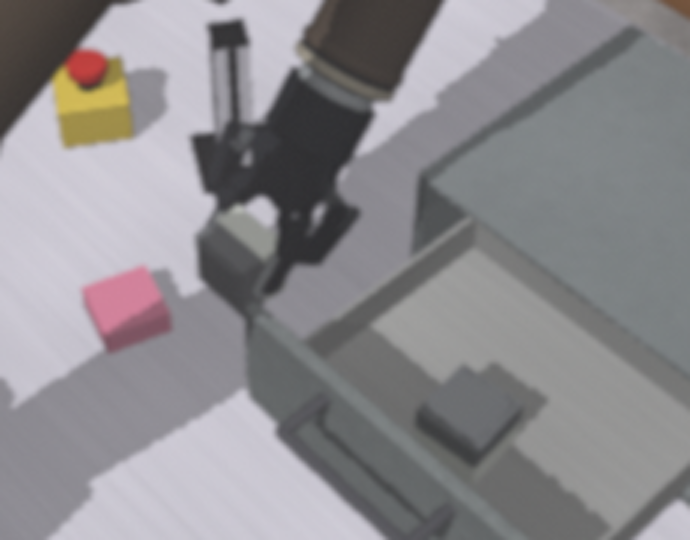

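```bash
python3 -m handwheel '0.4 0 0 -0.8 0 0 0;0.4 0 0 -1.6 0 0 0;0.4 0 0 -2.2 0 0 0;0.4 0 0 -2.6 0 0 0;0.4 0 0 -2.8 0 0 0;0.4 0 0 -2.9 0 0 0;0.4 0 0 -3 0 0 0;0.4 0 0 -3.1 0 0 0;0.4 0 0 -3.1 0 0 0;0.4 0 0 -3.1 0 0 0'
python3 -c "
from h import *
tp((.565,.03,.028),0,-40,back=0)"
```

```text
t: 14.2
eef_pos: [0.5554, 0.0305, 0.0166]
ee_rot: [-0.798, 1.702, 1.696]
contact_force: [-0.5, -0.5, 5.9]
opening: 0.649
 1 shift cm [-0.13 -0.05 -0.16] turn [0.2 0.3 0.1] | 0.3
 -1 shift cm [-0.13 -0.05 -0.16] turn [-1.153e+02 -1.000e-01 -1.380e+02] | 179.8
```

```bash
python3 -m handwheel '0.75 0 0 0 0 0 0;1 0 0 0 0 0 0;1 0 0 0 0 0 0;1 0 0 0 0 0 0;1 1.3 0 1.5 0 0 0;1 3.2 0 3.9 0 0 0;1 5.8 0 6.9 0 0 0;1 5.8 0 10 0 0 0;1 3 0 14 0 -10 0;1 0 0 16 0 -20 0'
python3 - <<'E'
from h import *
import pickle
c=cam('top');s=cam('scene');pickle.dump((c,s),open('c2.pkl','wb'));save(s,'h.png',(170,140,400,320),3)
W=pts(s);m=(W[...,2]>.008)&(W[...,2]<.07)&(abs(W[...,0]-.56)<.06)&(abs(W[...,1]-.03)<.05)
P=W[m];print('scene',len(P),P.min(0),P.max(0));T=P[P[:,2]>.05];print('top face',len(T),np.median(T,0),cv2.minAreaRect(T[:,:2].astype(np.float32)*1000))
W=pts(c);m=(W[...,2]>.05)&(W[...,2]<.065)&(abs(W[...,0]-.56)<.06)&(abs(W[...,1]-.03)<.05)
T=W[m];print('top',len(T),np.median(T,0) if len(T) else '',cv2.minAreaRect(T[:,:2].astype(np.float32)*1000) if len(T)>3 else'')
tp((.562,.0305,.028),0,50,back=.1)
E
```

```text
t: 15.45
eef_pos: [0.5564, 0.031, 0.1748]
ee_rot: [-1.028, 1.456, 1.451]
contact_force: [0.9, -0.2, 2.5]
opening: 1.003
scene 700 [ 0.5003952  -0.00061481  0.00807943] [0.59113857 0.07973661 0.05895712]
top face 379 [0.56527547 0.02800523 0.05421102] ((565.6821899414062, 29.167741775512695), (59.03714370727539, 50.42685317993164), 89.37628173828125)
top 0  
 1 shift cm [-4.87 -0.05 -9.83] turn [  0.3 -69.6   0. ] | 69.6
 -1 shift cm [-4.87 -0.05 -9.83] turn [-47.2   0.3 173.5] | 179.8
```

View pics/h.png

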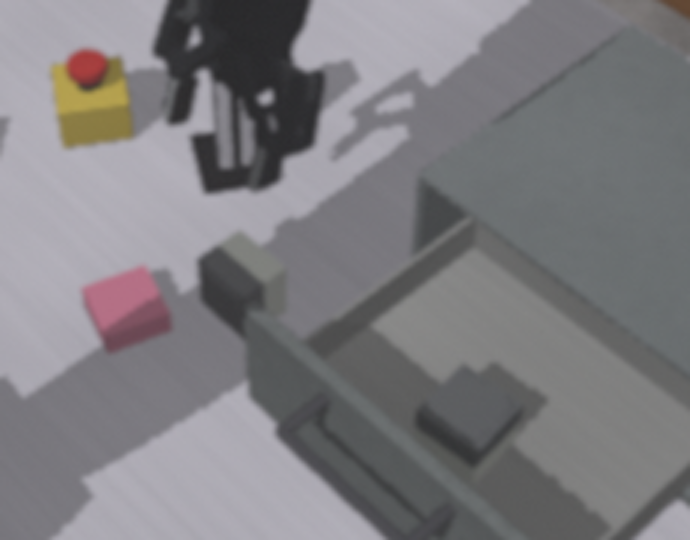

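The box stands on its side and is still closed, lid facing the robot. I'll take it afresh from the outward-leaning side.

```bash
python3 -m handwheel '1 -1 0 0 0 -10 0;1 -2 0 0 0 -20 0;1 -3 0 -1 0 -30 0;1 -4 -0.1 -2 0 -40 0;1 -4.5 -0.2 -4 0 -50 0;1 -4.5 -0.2 -6 0 -60 0;1 -4.5 -0.2 -8 0 -69.6 0;1 -4.5 -0.2 -9.5 0 -69.6 0;1 -4.5 -0.2 -9.5 0 -69.6 0;1 -4.5 -0.2 -9.5 0 -69.6 0'
python3 - <<'E'
from h import *
c=cam('wrist');W=pts(c)
m=(W[...,2]>.052)&(W[...,2]<.064)&(abs(W[...,0]-.56)<.06)&(abs(W[...,1]-.03)<.05)
T=W[m];print(len(T),np.median(T,0),cv2.minAreaRect(T[:,:2].astype(np.float32)*1000))
tp((.566,.029,.028),0,50)
E
```

```text
t: 16.8
eef_pos: [0.5081, -0.0195, 0.0931]
ee_rot: [-1.547, 0.93, 0.616]
contact_force: [-1.1, -1.1, 0.2]
opening: 1.001
2966 [0.55322548 0.02475384 0.05680495] ((565.8675537109375, 30.521608352661133), (50.560855865478516, 55.98508071899414), 0.5262723565101624)
 1 shift cm [ 7.2   4.62 -7.43] turn [  9.8 -16.    7.9] | 20.4
 -1 shift cm [ 7.2   4.62 -7.43] turn [-118.1   19.1  131.3] | 177.6
```

```bash
python3 -m handwheel '1 0 2 1 4 -5 3;1 0 4 1 8 -12 6;1 0 4.7 0.5 10 -16 8;1 0 4.7 0.5 10 -16 8;1 0 4.7 0.5 10 -16 8;1 0 4.7 0.5 10 -16 8;1 0 4.7 0.5 10 -16 8;1 0 4.7 0.5 10 -16 8;1 0 4.7 0.5 10 -16 8;1 0 4.7 0.5 10 -16 8'
python3 - <<'E'
from h import *
tp((.566,.0305,.028),0,50);s=status.get_state();print(s['joint_positions'].round(2),s['eef_pos'])
E
```

```text
t: 18.1
eef_pos: [0.5399, 0.0324, 0.1075]
ee_rot: [-1.499, 0.573, 0.57]
contact_force: [0.1, -0.2, 1.5]
opening: 0.998
 1 shift cm [ 3.91 -0.19 -9.04] turn [ 0.3 -1.8 -0. ] | 1.9
 -1 shift cm [ 3.91 -0.19 -9.04] turn [-135.8    0.3  117.7] | 179.8
[ 0.61  0.79 -1.27  2.57  2.21  1.17 -0.7 ] [0.53992692 0.03236419 0.10748553]
```

```bash
python3 -m handwheel '1 0.2 0 -1 0 2 0;1 0.5 -0.1 -2.5 0 4 0;1 0.8 -0.2 -4 0 6 0;1 1.1 -0.2 -5.5 0 6 0;1 1.1 -0.2 -6.2 0 6 0;1 1.1 -0.2 -6.2 0 6 0;1 1.1 -0.2 -6.2 0 6 0;1 1.1 -0.2 -6.2 0 6 0;1 1.1 -0.2 -6.2 0 6 0;1 1.1 -0.2 -6.2 0 6 0'
python3 - <<'E'
from h import *
tp((.566,.0305,.028),0,42);s=status.get_state();print(s['joint_positions'].round(2),s['eef_pos'])
E
```

```text
t: 19.35
eef_pos: [0.551, 0.0296, 0.0453]
ee_rot: [-1.475, 0.655, 0.651]
contact_force: [-0.4, -0.6, -0.1]
opening: 1.004
 1 shift cm [ 2.64  0.09 -2.99] turn [0.3 0.1 0.1] | 0.3
 -1 shift cm [ 2.64  0.09 -2.99] turn [-120.5    0.4  133.5] | 179.8
[ 0.58  0.9  -1.17  2.5   2.22  1.13 -0.63] [0.55095737 0.02955462 0.04531322]
```

```bash
python3 -m handwheel '1 0.9 0.1 -1 0 0 0;1 1.8 0.1 -2 0 0 0;1 2.6 0.1 -3 0 0 0;1 2.6 0.1 -3 0 0 0;0.4 2.6 0.1 -3 0 0 0;0.4 2.6 0.1 -3 0 0 0;0.4 2.6 0.1 -3 0 0 0;0.4 2.6 0.1 -3 0 0 0;0.4 2.6 0.1 -2.5 0 0 0;0.4 2.6 0.1 -1.5 0 0 0' 60
python3 -c "
from h import *
tp((.555,.031,.10),0,-3);print(status.get_state()['joint_positions'].round(2))"
```

```text
t: 20.6
eef_pos: [0.5765, 0.0305, 0.0299]
ee_rot: [-1.474, 0.657, 0.652]
contact_force: [0.3, -0.2, -1.4]
opening: 0.648
 1 shift cm [-2.24  0.05  5.31] turn [ 0.3 45.  -0. ] | 45.0
 -1 shift cm [-2.24  0.05  5.31] turn [-60.1   0.4 169.6] | 180.0
[ 0.57  0.94 -1.14  2.45  2.25  1.11 -0.6 ]
```

```bash
python3 -m handwheel '0.4 0 0 3 0 0 0;0.4 -0.5 0 5 0 8 0;0.4 -1 0 6 0 16 0;0.4 -1.5 0 6 0 24 0;0.4 -2 0 6 0 32 0;0.4 -2.2 0 6 0 40 0;0.4 -2.2 0 5.5 0 45 0;0.4 -2.2 0 5.5 0 45 0;0.4 -2.2 0 5.5 0 45 0;0.4 -2.2 0 5.5 0 45 0'
python3 -c "
from h import *
tp((.555,.031,.06),0,-48);print(status.get_state()['joint_positions'].round(2))"
```

```text
t: 21.85
eef_pos: [0.5541, 0.0306, 0.0855]
ee_rot: [-1.192, 1.247, 1.245]
contact_force: [0.4, 0.4, -2.1]
opening: 0.643
 1 shift cm [-1.17  0.04 -3.68] turn [ 0.2 45.2 -0.3] | 45.2
 -1 shift cm [-1.17  0.04 -3.68] turn [ 77.2   0.6 162.5] | 179.9
[ 0.56  0.81 -1.13  1.8   0.79  1.13  0.72]
```

```bash
python3 -m handwheel '0.4 -0.2 0 0 0 8 0;0.4 -0.4 0 0 0 16 0;0.4 -0.6 0 -1 0 24 0;0.4 -0.9 0 -2 0 32 0;0.4 -1.1 0 -3 0 40 0;0.4 -1.2 0 -3.7 0 45.2 0;0.4 -1.2 0 -3.7 0 45.2 0;0.4 -1.2 0 -3.7 0 45.2 0;0.4 -1.2 0 -3.7 0 45.2 0;0.4 -1.2 0 -3.7 0 45.2 0'
python3 -c "
from h import *
tp((.555,.031,.025),0,-48);print(status.get_state()['joint_positions'].round(2))"
```

```text
t: 23.1
eef_pos: [0.5432, 0.0303, 0.0491]
ee_rot: [-0.695, 1.794, 1.796]
contact_force: [0.3, 0.5, -2.0]
opening: 0.647
 1 shift cm [-0.08  0.07 -3.55] turn [ 0.1  0.1 -0.3] | 0.3
 -1 shift cm [-0.08  0.07 -3.55] turn [133.6   0.4 120.4] | 179.9
[ 0.3   1.22 -0.95  1.16  0.49  1.9   0.96]
```

```bash
python3 -m handwheel '0.4 0 0 -0.8 0 0 0;0.4 0 0 -1.6 0 0 0;0.4 0 0 -2.2 0 0 0;0.4 0 0 -2.6 0 0 0;0.4 0 0 -2.9 0 0 0;0.4 0 0 -3.1 0 0 0;0.4 0 0 -3.2 0 0 0;0.4 0 0 -3.3 0 0 0;0.4 0 0 -3.4 0 0 0;0.4 0 0 -3.4 0 0 0'
python3 -c "
from h import *
tp((.555,.031,.024),0,-48)"
```

```text
t: 24.35
eef_pos: [0.5429, 0.0306, 0.0141]
ee_rot: [-0.693, 1.796, 1.797]
contact_force: [-0.6, -0.0, -1.8]
opening: 0.649
 1 shift cm [-0.05  0.04 -0.14] turn [ 0.1 -0.1 -0.3] | 0.3
 -1 shift cm [-0.05  0.04 -0.14] turn [133.7   0.4 120.3] | 179.9
```

```bash
python3 -m handwheel '0.4 0 0 -0.05 0 0 0;0.4 0 0 -0.1 0 0 0;0.4 0 0 -0.15 0 0 0;0.4 0 0 -0.2 0 0 0;0.4 0 0 -0.2 0 0 0;0.4 0 0 -0.2 0 0 0;0.4 0 0 -0.2 0 0 0;0.4 0 0 -0.2 0 0 0;0.4 0 0 -0.2 0 0 0;0.4 0 0 -0.2 0 0 0'
```

```text
t: 25.6
eef_pos: [0.5429, 0.0306, 0.0135]
ee_rot: [-0.693, 1.796, 1.798]
contact_force: [-0.2, -0.7, 8.9]
opening: 0.651
```

Touching, at +9 N. I'll release, back off along the fingers and look.

```bash
python3 -m handwheel '0.75 0 0 0.1 0 0 0;1 0 0 0.1 0 0 0;1 0 0 0.1 0 0 0;1 0 0 0.1 0 0 0;1 1.5 0 1.4 0 0 0;1 3.7 0 3.4 0 0 0;1 6.5 0 6 0 0 0;1 6.5 0 10 0 -5 0;1 4 0 13 0 -15 0;1 1.5 0 14 0 -25 0'
python3 - <<'E'
from h import *
s=cam('scene');save(s,'i.png',(170,140,400,320),3)
W=pts(s);T=W[(W[...,2]>.042)&(W[...,2]<.055)&(abs(W[...,0]-.555)<.06)&(abs(W[...,1]-.03)<.05)]
print(len(T),np.median(T,0),cv2.minAreaRect(T[:,:2].astype(np.float32)*1000))
tp((.557,.03,.024),0,0,back=.1)
E
```

```text
t: 26.85
eef_pos: [0.5587, 0.0317, 0.154]
ee_rot: [-1.001, 1.494, 1.494]
contact_force: [0.7, -0.2, 1.6]
opening: 1.0
431 [0.55448541 0.02775317 0.04587225] ((556.6063842773438, 28.56690788269043), (57.8162841796875, 58.71451950073242), 0.02975478209555149)
 1 shift cm [ 0.84 -0.26 -4.78] turn [  0.5 -22.5  -0.7] | 22.5
 -1 shift cm [ 0.84 -0.26 -4.78] turn [ 35.    0.7 175.8] | 179.3
```

View pics/i.png

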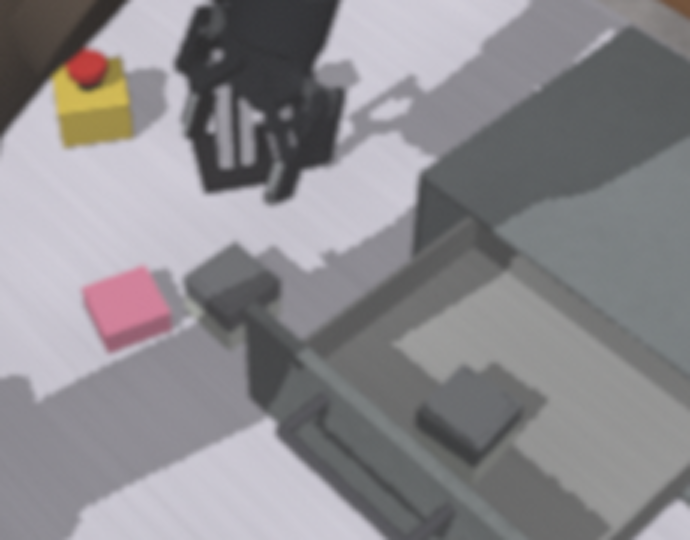

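Box is right way up and closed. I'll take it vertically now to lift it over the drawer.

```bash
python3 -m handwheel '1 0.2 0 0 0 -8 0;1 0.5 -0.1 -1 0 -16 0;1 0.8 -0.2 -3 0 -22.5 -0.7;1 0.8 -0.2 -4.8 0.5 -22.5 -0.7;1 0.8 -0.2 -4.8 0.5 -22.5 -0.7;1 0.8 -0.2 -4.8 0.5 -22.5 -0.7;1 0.8 -0.2 -4.8 0.5 -22.5 -0.7;1 0.8 -0.2 -4.8 0.5 -22.5 -0.7;1 0.8 -0.2 -4.8 0.5 -22.5 -0.7;1 0.8 -0.2 -4.8 0.5 -22.5 -0.7'
python3 - <<'E'
from h import *
c=cam('wrist');W=pts(c);T=W[(W[...,2]>.04)&(W[...,2]<.055)&(abs(W[...,0]-.557)<.05)&(abs(W[...,1]-.03)<.045)]
if len(T)>9: print(len(T),np.median(T,0),cv2.minAreaRect(T[:,:2].astype(np.float32)*1000))
tp((.5565,.03,.024),0,0);print(status.get_state()['joint_positions'].round(2))
E
```

```text
t: 28.15
eef_pos: [0.5659, 0.0286, 0.1042]
ee_rot: [-1.194, 1.215, 1.214]
contact_force: [-0.5, 0.5, 0.1]
opening: 0.996
7388 [0.55387031 0.03032765 0.04829618] ((556.447998046875, 30.34556770324707), (56.45488739013672, 56.11442565917969), 0.14791427552700043)
 1 shift cm [-0.94  0.14 -9.72] turn [-0.4 -0.6  0.4] | 0.8
 -1 shift cm [-0.94  0.14 -9.72] turn [  -0.9    0.6 -179.6] | 179.6
[ 0.43  0.63 -0.84  1.8   0.55  0.97  0.92]
```

```bash
python3 -m handwheel '1 -0.9 0.2 -2 0 -0.5 0;1 -0.9 0.2 -5 0 -0.5 0;1 -0.9 0.2 -8 0 -0.5 0;1 -0.9 0.2 -9.7 0 -0.5 0;1 -0.9 0.2 -9.7 0 -0.5 0;1 -0.9 0.2 -9.7 0 -0.5 0;0.4 -0.9 0.2 -9.7 0 -0.5 0;0.4 -0.9 0.2 -9.7 0 -0.5 0;0.4 -0.9 0.2 -9.7 0 -0.5 0;0.4 -0.9 0.2 -9.7 0 -0.5 0' 60
python3 -m handwheel '0.4 0 0 3 0 0 0;0.4 0 0 8 0 0 0;0.4 0 0 13 0 0 0;0.4 0.4 -3 15 0 0 1;0.4 0.8 -7 16 0 0 2;0.4 1.2 -11 16 0 0 3;0.4 2 -15 16 0 0 4;0.4 2.8 -19 16 0 0 5;0.4 3.5 -22.3 16 0 0 5.8;0.4 3.5 -22.3 16 0 0 5.8'
python3 - <<'E'
from h import *
s=status.get_state();print(s['eef_pos'])
c=cam('top');W=pts(c);sc=cam('scene');V=pts(sc)
for n,A in (('top',W),('scene',V)):
    T=A[(A[...,2]>.055)&(A[...,2]<.075)&(A[...,0]>.53)&(A[...,0]<.66)&(A[...,1]>-.26)&(A[...,1]<-.13)]
    if len(T)>9: print(n,len(T),np.median(T,0),cv2.minAreaRect(T[:,:2].astype(np.float32)*1000))
E
```

```text
t: 29.45
eef_pos: [0.5575, 0.0307, 0.0081]
ee_rot: [-1.199, 1.208, 1.207]
contact_force: [-0.8, -0.8, 6.2]
opening: 0.651
t: 30.7
eef_pos: [0.5915, -0.1964, 0.1664]
ee_rot: [-1.269, 1.164, 1.279]
contact_force: [-0.4, 0.6, -1.9]
opening: 0.649
[ 0.59149021 -0.19643614  0.16639943]
top 138 [ 0.57313588 -0.17707656  0.0670636 ] ((579.5103149414062, -194.1013946533203), (30.467784881591797, 56.853878021240234), 5.530214786529541)
scene 625 [ 0.59041823 -0.19615434  0.06558676] ((594.4834594726562, -193.13331604003906), (60.218021392822266, 57.8691520690918), 6.408880233764648)
```

```bash
python3 -c "
from h import *
go((.594,-.193,.09),(0,0,-1),(-np.sin(np.radians(5.9)),np.cos(np.radians(5.9)),0));print(status.get_state()['joint_positions'].round(2))"
```

```text
1 shift cm [ 0.25 -0.08 -7.7 ] turn [-0.4 -0.1  0.6] | 0.7
 -1 shift cm [ 0.25 -0.08 -7.7 ] turn [  -0.2    0.6 -179.4] | 179.4
[ 0.79  0.65 -0.88  1.6   0.53  1.15  1.45]
```

```bash
python3 -m handwheel '0.4 0.2 0 -2 0 0 0;0.4 0.2 -0.1 -4 -0.4 0 0.6;0.4 0.2 -0.1 -6 -0.4 0 0.6;0.4 0.2 -0.1 -7.2 -0.4 0 0.6;0.4 0.2 -0.1 -7.7 -0.4 0 0.6;0.4 0.2 -0.1 -7.7 -0.4 0 0.6;0.4 0.2 -0.1 -7.7 -0.4 0 0.6;0.4 0.2 -0.1 -7.7 -0.4 0 0.6;0.4 0.2 -0.1 -7.7 -0.4 0 0.6;0.4 0.2 -0.1 -7.7 -0.4 0 0.6'
python3 - <<'E'
from h import *
go((.594,-.193,.077),(0,0,-1),(-np.sin(np.radians(5.9)),np.cos(np.radians(5.9)),0))
s=cam('scene');save(s,'j.png',(250,180,400,300),4)
E
```

```text
t: 32.05
eef_pos: [0.5939, -0.1935, 0.0902]
ee_rot: [-1.285, 1.16, 1.287]
contact_force: [-0.5, -0.3, -2.0]
opening: 0.647
 1 shift cm [ 0.01  0.05 -1.32] turn [ 0.  -0.1 -0.1] | 0.1
 -1 shift cm [ 0.01  0.05 -1.32] turn [2.000e-01 1.000e-01 1.799e+02] | 179.9
```

View pics/j.png

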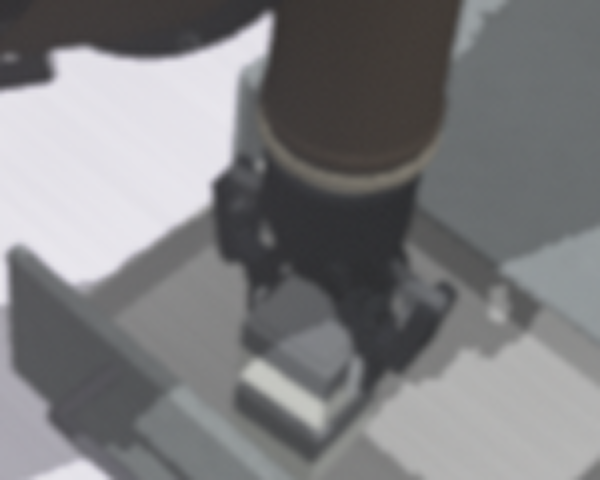

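The held box (white base at (285,395)) sits straight over the twin's lid. Lowering.

```bash
python3 -m handwheel '0.4 0 0 -0.4 0 0 0;0.4 0 0 -0.8 0 0 0;0.4 0 0 -1 0 0 0;0.4 0 0 -1.1 0 0 0;0.4 0 0 -1.2 0 0 0;0.4 0 0 -1.3 0 0 0;0.4 0 0 -1.35 0 0 0;0.4 0 0 -1.35 0 0 0;0.4 0 0 -1.35 0 0 0;0.4 0 0 -1.35 0 0 0'
```

```text
t: 33.35
eef_pos: [0.5939, -0.1934, 0.0766]
ee_rot: [-1.285, 1.16, 1.287]
contact_force: [-0.2, 0.5, -2.0]
opening: 0.649
```

```bash
python3 -m handwheel '0.4 0 0 -0.05 0 0 0;0.4 0 0 -0.1 0 0 0;0.4 0 0 -0.15 0 0 0;0.4 0 0 -0.2 0 0 0;0.4 0 0 -0.2 0 0 0;0.4 0 0 -0.2 0 0 0;0.4 0 0 -0.2 0 0 0;0.4 0 0 -0.2 0 0 0;0.4 0 0 -0.2 0 0 0;0.4 0 0 -0.2 0 0 0'
```

```text
t: 34.6
eef_pos: [0.5952, -0.1934, 0.0762]
ee_rot: [-1.287, 1.159, 1.284]
contact_force: [-1.8, -0.6, 10.4]
opening: 0.646
```

```bash
python3 -m handwheel '0.4 0 0 0.1 0 0 0;0.7 0 0 0.1 0 0 0;0.8 0 0 0.1 0 0 0;1 0 0 0.1 0 0 0;1 0 0 0.1 0 0 0;1 0 0 0.1 0 0 0;1 0 0 2 0 0 0;1 0 0 6 0 0 0;1 0 0 11 0 0 0;1 0 0 16 0 0 0'
python3 -m handwheel '1 0 4 4 0 0 0;1 -2 9 6 0 0 0;1 -6 14 6 0 0 0;1 -10 20 6 0 0 0;1 -14 25 6 0 0 0;1 -18 30 6 0 0 0;1 -18 34 6 0 0 0;1 -18 36 6 0 0 0;1 -18 36 6 0 0 0;1 -18 36 6 0 0 0'
python3 - <<'E'
from h import *
import pickle
c=cam('top');s=cam('scene')
W=pts(c);V=pts(s);save(s,'k.png',(250,180,400,300),4)
for n,A in (('top',W),('scene',V)):
  for lo,hi in((.105,.125),(.075,.09),(.055,.066)):
    T=A[(A[...,2]>lo)&(A[...,2]<hi)&(A[...,0]>.53)&(A[...,0]<.66)&(A[...,1]>-.26)&(A[...,1]<-.13)]
    if len(T)>9: print(n,lo,len(T),np.median(T,0).round(4),cv2.minAreaRect(T[:,:2].astype(np.float32)*1000))
m=(W[...,2]>.09)&(W[...,2]<.115)&(W[...,0]<.48)&(W[...,0]>.4)&(W[...,1]<-.1);print('handle',np.median(W[m],0))
W0=pts(pickle.load(open('c0.pkl','rb'))['top'])
for n,(w,lo,hi) in dict(stop=((114,200,160,243),.035,.06),post=((168,170,215,220),.1,.2),motor=((410,200,447,248),.02,.08)).items():
    for A in(W0,W):
        P=A[w[1]:w[3],w[0]:w[2]].reshape(-1,3);P=P[(P[:,2]>lo)&(P[:,2]<hi)];print(n,len(P),np.median(P,0).round(4))
E
```

```text
t: 35.85
eef_pos: [0.5939, -0.193, 0.2376]
ee_rot: [-1.286, 1.159, 1.287]
contact_force: [1.0, -0.5, 0.2]
opening: 0.996
t: 37.1
eef_pos: [0.414, 0.166, 0.2949]
ee_rot: [-1.285, 1.16, 1.286]
contact_force: [-0.1, 0.3, 0.4]
opening: 1.003
top 0.105 622 [ 0.5913 -0.1937  0.1157] ((591.6393432617188, -194.14544677734375), (56.586788177490234, 57.1075325012207), 5.63484525680542)
top 0.075 34 [ 0.5783 -0.1676  0.0819] ((577.5477294921875, -177.69155883789062), (72.59344482421875, 36.19816207885742), 46.06134033203125)
top 0.055 23 [ 0.5904 -0.1649  0.0621] ((591.3645629882812, -165.36599731445312), (54.99796676635742, 3.315916061401367), 4.5018720626831055)
scene 0.105 637 [ 0.5903 -0.1972  0.1137] ((593.4550170898438, -194.8910369873047), (59.546836853027344, 56.83829879760742), 6.658807754516602)
scene 0.075 142 [ 0.568  -0.2132  0.0824] ((581.0541381835938, -210.1903076171875), (39.207454681396484, 77.16320037841797), 52.019168853759766)
scene 0.055 73 [ 0.5695 -0.2134  0.0591] ((581.6163330078125, -208.03280639648438), (39.43938446044922, 76.97679138183594), 48.77135467529297)
handle [ 0.46124095 -0.19588968  0.10939098]
stop 568 [0.6039 0.2815 0.0481]
stop 569 [0.604  0.2815 0.0479]
post 287 [0.6659 0.1569 0.1533]
post 287 [0.6658 0.1568 0.1532]
motor 605 [ 0.6067 -0.422   0.0416]
motor 603 [ 0.6066 -0.4217  0.0416]
```

View pics/k.png

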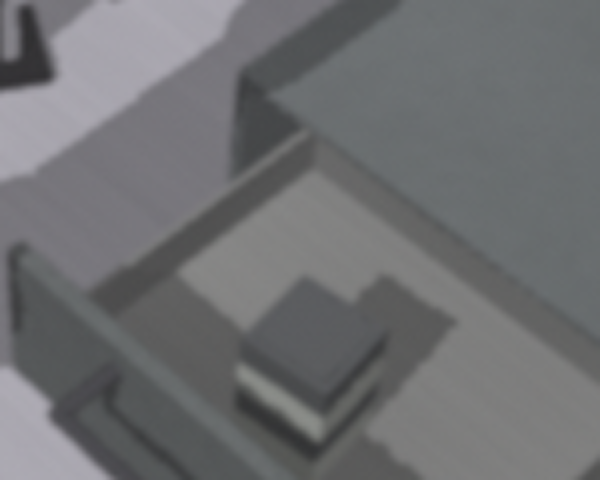

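```bash
python3 -c "
from h import *
print(hand_in())"
```

```text
the job is handed in; nothing more can be done
None
```

The drawer is fully open and the small box sits right way up on its twin. I handed the job in at about 37 s of the 72 s allowed.

**What I did:**
- I pulled the drawer until it pushed back with about 43 N at its stop.
- I turned the box over in two quarter turns, standing it on its side on the table and letting go in between. The lid stayed on throughout.
- After the second turn I set the box down upright once more, so I could take it straight from above and lower it onto the twin. This was one extra grasp beyond the two quarter turns.

**Last checks:**
- **Stack:** its top is at z = 0.116 m, as expected. The box is within about 1.5 mm and 0.2° of where I measured the twin beforehand. In the last picture it is closed and square on the twin.
- **Drawer:** the handle is at x = 0.461 m, unchanged since the pull.
- **Post, stop box and motor:** all within 0.3 mm of where they started.
- **Robot:** the arm and gripper were well clear of everything at hand-in.

**Hitches:**
- On the second approach the arm reached the limits of joints 3 and 4 at a 50° lean, so I used 42° instead.
- The scene camera put the box about 2 mm further out in x than the top camera did, which is within the calibration error.

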